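# Load the second cell into the servo test board

### The job

The servo test board is one cell short: load the loose cell from the bench into its empty spring holder. Keeping hold of the cell (don't drop it onto the holder), go in at a slant and press its flat end back against the coil spring, then bring the button end down inside the contact plate, so that it lies fully down on the holder's floor, and let go. Leave the cell that is already loaded and the other things on the bench where they are.

Things in the scene. Friction and masses are not known exactly. Their poses are not given: they have to be found in the camera images.
- cell: the loose cell: grey cylinder, diameter 32 mm, 70.5 mm long overall: 68 mm body with one flat end, and at the other end a steel button 11 mm wide, 2.5 mm high in a white ring. 140 g within 15 %. Lies on the bench, can roll. Origin on its axis halfway along the 70.5 mm (16 mm above the bench); x along the axis towards the button. Turn about x arbitrary
- cell_button (a point): centre of the outer face of the loose cell's button
- cell_flat (a point): centre of the loose cell's flat end
- empty_holder: the empty black single-cell holder, fixed on the board (left or right place: varies). Origin: centre of its underside, on the board's top, 15 mm above the bench; z up, x from spring wall to contact wall. Floor 42 mm wide, its top at z 3 mm. Cheeks 34 mm apart inside, 4 mm thick, up to z 20 mm, only along 16 mm at each end; sides between them are open to the floor, for fingers
- empty_holder_spring_wall (a point): top middle of the empty holder's spring wall, on its inner face: x -39 mm, z 26 mm in the holder's frame; wall 3 mm thick. The cell does not fit in level from above: it goes in at a slant of about 25 degrees, flat end low and first, pushing the spring back, until the button end can come down inside the contact wall
- empty_holder_contact_wall (a point): top middle of the opposite wall, on its inner face (the steel contact plate): x 38.5 mm, z 25 mm in the holder's frame; wall 3 mm thick. 77.5 mm from plate to spring wall
- empty_holder_contact (a point): middle of the contact plate of the empty holder, where the button's outer face finally rests: x 38.5 mm, z 19 mm in the holder's frame
- empty_holder_seat (a point): where the middle of the seated cell lies: x 3.25 mm, z 19 mm in the holder's frame
- spring_tip (a point): middle of the free end of the empty holder's coil spring (12 mm across there), 14 mm from the spring wall when relaxed, z 19 mm in the holder's frame; it moves with the spring, along the holder's x only
- spring (a joint): compression of the empty holder's spring in m: 0 relaxed, 0.007 with a cell seated, at most 0.011; stiffness 900 N/m (6.3 N with a cell seated, 10 N fully pressed)
- test_board: servo test board, brown, 200 x 270 x 15 mm, fixed; origin at the centre of its underside. Holders stand side by side 60 mm left and right of its middle line, centred 22 mm nearer the robot than its centre and turned with it, springs towards the robot; 75 mm is free between them. At its far edge (x 62 to 92 mm) a bracketed servo, switch and knob, up to 62 mm above the bench
- full_holder: the other holder, alike, with a cell already in it
- loaded_cell: the cell already seated in full_holder, like the loose one; frame alike. Leave alone
- servo: loose black servo 54 x 20 x 43 mm, standing on the bench on the other side of the board from the loose cell; origin at the centre of its underside. Leave alone
- spare_servo: another such servo beyond, on the left. Leave alone
- screw_tray: open cardboard screw tray 100 x 140 x 35 mm on the right; origin at the centre of its underside. Leave alone
- screwdriver: screwdriver 190 mm long lying across, between the robot and the board. Leave alone

How it is judged:
On the way:
1. the cell, held at a slant (more than 12 degrees from level), presses the spring back by more than 3 mm (value of joint spring above 0.003 m and angle between cell's own x axis and vertical below 1.36 rad and contact force between cell and the fingers above 1 N), for 0.1 s.
At the end, for the whole second after the job is handed in: The loose cell lies in the empty holder, let go and at rest: button face within 4 mm of the middle of the contact plate, flat end against the spring tip (within 4 mm of its middle, 16 to 22 mm above the holder's underside, i.e. level on the floor), the spring pressed in by more than 5 mm (distance between cell_button and empty_holder_contact below 0.004 m and z of cell_flat in the frame of empty_holder between 0.016 and 0.022 m and distance between cell_flat and spring_tip below 0.004 m and value of joint spring above 0.005 m and linear speed of cell below 0.01 m/s and contact force between cell and the fingers below 0.05 N); the robot touches nothing.
It fails at once if the cell already loaded is shifted by more than 6 mm (distance of loaded_cell from where it was at the start of the episode above 0.006 m).
It fails at once if a servo, the screw tray or the screwdriver is pushed by more than 30 mm (distance of any of servo, spare_servo, screw_tray, screwdriver from where it was at the start of the episode above 0.03 m).
It fails at once if the cell is dropped or left lying on the empty holder with its spring not pressed back (contact force between cell and empty_holder above 0.3 N and contact force between cell and the fingers below 0.05 N and value of joint spring below 0.003 m).
It also fails if it takes over 40 s, if anything falls off the work surface, if the arm or the gripper's body presses on something with over 40 N, if the wrist force passes 120 N, or if a joint passes its speed limit or range.

### The arm

A 6-joint arm with a two-finger parallel gripper is mounted at the origin on the work surface. World frame = base frame: x ahead of the robot, y to its left, z up, the work surface at z = 0. Lengths are in m, angles in rad, forces in N, time in s.
With the tool pointing down it reaches from about 0.375 to 0.9 m from the base axis. Payload 3.1 kg.
Tool frame: the origin (TCP) lies between the finger pads; the fingertips stand 19 mm ahead of it and the grasp point (between the pads) is the TCP; x points along the fingers, z is the direction in which the jaws open and shut, and the axes are right-handed (so a half turn about x gives the same grasp; the last joint's range is limited). The gripper opens to 85 mm and grips with 20 to 120 N. Pads are 22 mm wide; open, the fingers measure 114 mm over their backs; the gripper's body (76 mm by 85 mm) begins 54 mm behind the grasp point. The pads swing forward as they close: fully open they stand 13 mm farther back than shut.
Start: joints at [-1.381, 0.527, 1.433, -0, 1.181, -0.178], TCP at [0.225, -0.583, 0.25] pointing down, gripper open.
Joint ranges: [-3.08, 3.08], [-0.75, 2.2], [0.22, 2.44], [-1.43, 4.57], [0, 2.65], [-2.85, 2.85]. Speed limits (rad/s): [2.79, 2.79, 3.14, 3.14, 3.14, 3.14].

### API

Orientations are given as a unit quaternion [x, y, z, w].
In Python, from bench import env gives the robot as it stands. Calls block until the motion is done:
- env.movep(position, orientation): joint-space move of the TCP to a pose.
- env.move_linear(position, feed=0.15, ori=None, f_stop=None): straight line of the TCP; ori=None keeps the orientation; feed is the mean speed in m/s. With f_stop (N) it stops when the force on the tool has changed by that much, and returns True; else False.
- env.movej(angles): joint-space move.
- env.open() and env.close_gripper(): open the fingers fully, or close them until they stop; the grip force is fixed at half the most.
- env.hold(seconds).
- env.ik(position, orientation): joint angles nearest the present ones, or None.
- env.state(): the state.
- env.get_image(name): name is "scene" or "top"; returns (picture, depth): 480x640x3 uint8, red, green, blue; 480x640 float32, m along the optical axis (not along the pixel's ray), 0 where there is no reading.
- env.camera_params(name): a dict with "fovy" (degrees; the focal length in pixels is half the picture's height over the tangent of half this angle, whatever the lens; pixels are square), "cx", "cy" (the principal point, pixels), "extrinsics" (4x4, takes a point from camera to world coordinates). Camera axes: x right, y down, z forward; pixel columns grow to the right and rows downward; lengths in m; the calibration is good to about 2 mm. A picture is of the moment at which its call begins. camera_params takes no time and is no camera call.
A pose or a line that the arm cannot do raises env.Unreachable and nothing moves.
- env.close_job(): hands the job in, once; it reports no verdict.
The state is a dict: "t": time; "qpos": joint angles; "dq": joint speeds; "effort": joint torques, N m; "tcp_pos": TCP position; "tool_rot": TCP orientation; "ft_force": force on the tool from outside, world axes, zero at the start; "torque": the same for the moment, N m; "gripper_width": finger opening in m.
Only numpy, scipy, OpenCV 4.12 (cv2) and the standard library are available. Lean on these libraries where they do the work, as an engineer would, in place of code of your own. Each camera call takes 0.05 s, during which the arm holds its last target. There are 200 camera calls.

## Working session

There is one attempt and no reset: what is moved stays moved. The work goes in short steps, each a Python script; the robot and the scene stay as the last script left them, time stands still between calls to the robot, and variables do not carry over. Pictures are saved under pics/ and viewed, about 8 in all and at most 12, crops included, and the job is handed in when it is done.

```bash
ls; mkdir -p pics
python3 - <<'E'
from bench import env
import cv2, numpy as np
for n in ("scene","top"):
    im,d=env.get_image(n); cv2.imwrite(f"pics/{n}0.png",im[:,:,::-1]); np.save(f"pics/{n}0.npy",d)
    print(n,env.camera_params(n), d.min(), d.max())
s=env.state(); print(s)
E
```

```text
pics
scene {'fovy': 45.10654531091316, 'cx': 331.9482509593989, 'cy': 240.20247951639746, 'extrinsics': array([[ 0.49751252,  0.5194921 , -0.69470084,  1.53516952],
       [ 0.86725712, -0.28069334,  0.41118894, -0.60414795],
       [ 0.01861151, -0.80705589, -0.59018167,  0.91993466],
       [ 0.        ,  0.        ,  0.        ,  1.        ]])} 0.0 3.9997702
top {'fovy': 56.79881884749131, 'cx': 310.06450661828893, 'cy': 234.6580391787263, 'extrinsics': array([[ 0.03081409, -0.9714081 ,  0.23540771,  0.33969842],
       [-0.99952362, -0.02953796,  0.00894615, -0.01577885],
       [-0.0017369 , -0.23557123, -0.97185553,  0.89940495],
       [ 0.        ,  0.        ,  0.        ,  1.        ]])} 0.0 1.9613898
{'t': 0.1, 'qpos': array([-1.38050617e+00,  5.28386468e-01,  1.43375118e+00,  1.45235269e-05,
        1.18140629e+00, -1.78509716e-01]), 'dq': array([-0.00040036, -0.0023474 , -0.00348333, -0.00042779,  0.0002281 ,
        0.00068182]), 'effort': array([-7.48993662e-04, -4.43305600e+01, -1.78585804e+01, -1.23337645e-04,
        3.84305720e-03,  2.56234961e-05]), 'tcp_pos': array([ 0.22522108, -0.58237153,  0.2494306 ]), 'tool_rot': array([ 0.40033463,  0.58368753, -0.39935799,  0.58271283]), 'ft_force': array([-0.10329899,  0.04408236,  0.05512869]), 'torque': array([-0.00405501,  0.02953944, -0.00382806]), 'gripper_width': 0.08531814324006878}
```

View pics/top0.png

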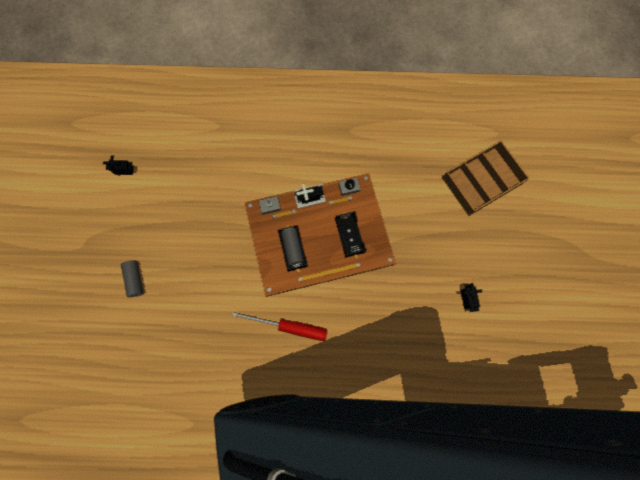

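View pics/scene0.png

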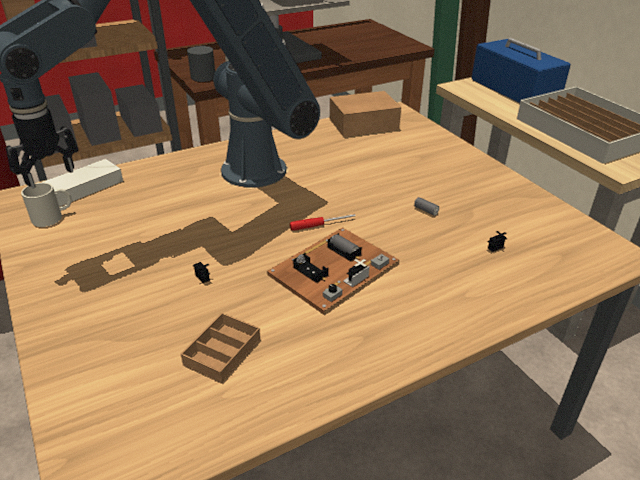

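The top view shows the loose cell at (133,279), the empty holder on the right at (350,234), the loaded one at (292,248), and the screwdriver in front of the board. In the scene view the loose cell is at (426,207) and the empty holder at (311,267). Next: enlarged crops in one montage.

Run:
```python
import cv2, numpy as np
t=cv2.imread("pics/top0.png"); s=cv2.imread("pics/scene0.png")
def c(im,u,v,w,h,k): return cv2.resize(im[v:v+h,u:u+w],None,fx=k,fy=k,interpolation=cv2.INTER_CUBIC)
A=c(t,235,165,170,140,3) # 510x420
B=c(t,108,254,48,50,5)   #240x250
C=c(s,262,222,144,96,3) # 432x288
D=c(s,406,190,40,34,6) #240x204
M=np.zeros((600,800,3),np.uint8)
A=c(t,240,168,160,134,3); M[:402,:480]=A
M[:250,490:730]=B; M[260:464,490:730]=D
cv2.imwrite("pics/m1.png",M)
```

```text
(no output)
```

View pics/m1.png

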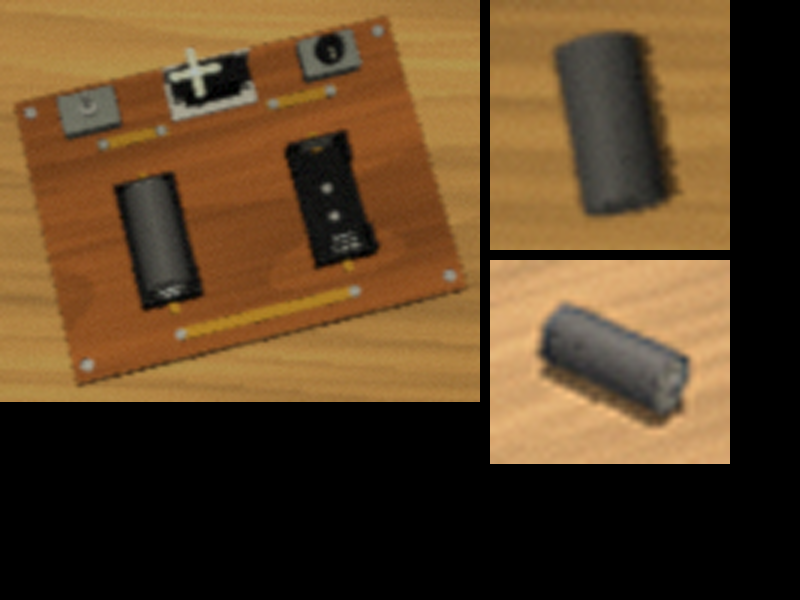

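```bash
cat > h.py <<'E'
import numpy as np, cv2
from bench import env
P={n:env.camera_params(n) for n in("scene","top")}
def F(n): return 240/np.tan(np.radians(P[n]["fovy"]/2))
def cast(n,uv,z):
    uv=np.atleast_2d(np.asarray(uv,float)); p=P[n]; E=p["extrinsics"]
    d=np.c_[(uv[:,0]-p["cx"])/F(n),(uv[:,1]-p["cy"])/F(n),np.ones(len(uv))]@E[:3,:3].T
    o=E[:3,3]; return o+d*((z-o[2])/d[:,2])[:,None]
def proj(n,X):
    p=P[n];E=p["extrinsics"]; c=(np.atleast_2d(X)-E[:3,3])@E[:3,:3]
    return np.c_[c[:,0]/c[:,2]*F(n)+p["cx"],c[:,1]/c[:,2]*F(n)+p["cy"]]
def cloud(n,d):
    p=P[n];E=p["extrinsics"];v,u=np.mgrid[:480,:640]
    c=np.stack([(u-p["cx"])/F(n)*d,(v-p["cy"])/F(n)*d,d],-1)
    return c@E[:3,:3].T+E[:3,3]
def avg(n,k):
    L=[env.get_image(n) for _ in range(k)]
    return np.mean([l[0] for l in L],0), np.median([l[1] for l in L],0)
E
python3 - <<'E'
from h import *
for n in("scene","top"):
    im,d=avg(n,5); np.savez(f"pics/a_{n}.npz",im=im,d=d)
    C=cloud(n,d); bl,g,r=im[...,2],im[...,1],im[...,0]
    u,v=(426,207) if n=="scene" else (133,279)
    print(n,"table z near cell",np.median(C[v+25:v+35,u-10:u+10,2]))
    # cell
    m=np.zeros((480,640),bool); m[v-25:v+25,u-25:u+25]=(C[v-25:v+25,u-25:u+25,2]>.010)
    X=C[m]; w,V=np.linalg.eigh(np.cov(X[:,:2].T)); a=V[:,1]; a=a*np.sign(a[0])
    t=X[:,:2]@a; print(" cell depth: n",m.sum(),"c",X.mean(0),"zmax",np.percentile(X[:,2],98),"yaw",np.degrees(np.arctan2(a[1],a[0])),"extent",np.ptp(t), "mid",(t.max()+t.min())/2)
    # dark mask (grey, low saturation)
    sat=(im.max(-1)-im.min(-1))/(im.max(-1)+1)
    m2=np.zeros((480,640),np.uint8); m2[v-25:v+25,u-25:u+25]=(sat[v-25:v+25,u-25:u+25]<.3)
    k,l,st,ce=cv2.connectedComponentsWithStats(m2); j=1+np.argmax(st[1:,4]); ys,xs=np.nonzero(l==j)
    Y=cast(n,np.c_[xs,ys],.016)[:,:2]; rc=cv2.minAreaRect(Y.astype(np.float32)*1000); print(" colour:",st[j],Y.mean(0),rc)
    # board
    if n=="top": roi=(slice(165,305),slice(235,405))
    else: roi=(slice(222,318),slice(262,406))
    m3=np.zeros((480,640),np.uint8); R=(r/(g+1)); m3[roi]=(R[roi]>1.75)
    cv2.imwrite(f"pics/mb_{n}.png",m3*255)
    k,l,st,ce=cv2.connectedComponentsWithStats(m3); j=1+np.argmax(st[1:,4]); ys,xs=np.nonzero(l==j)
    Y=cast(n,np.c_[xs,ys],.015)[:,:2]; print(" board:",st[j],cv2.minAreaRect(Y.astype(np.float32)*1000), "R table",np.median(R[340:360,60:100]))
    if n=="top": print(" board z",np.median(C[255:262,320:330,2]))
s=np.load("pics/a_scene.npz")["im"]; t=np.load("pics/a_top.npz")["im"]
a=cv2.resize(s[192:222,408:444],None,fx=10,fy=10,interpolation=cv2.INTER_CUBIC)
b=cv2.resize(t[256:302,114:150],None,fx=10,fy=10,interpolation=cv2.INTER_CUBIC)
M=np.zeros((600,800,3)); M[:300,:360]=a; M[:460,370:730]=b; cv2.imwrite("pics/m2.png",np.clip(M*1.3,0,255)[...,::-1])
E
```

```text
scene table z near cell -0.00033016996941526155
 cell depth: n 242 c [0.46215278 0.34233584 0.02366404] zmax 0.032485704564043254 yaw 22.810349063759343 extent 0.07139686494607111 mid 0.5562695055945688
 colour: [415 197  24  19 250] [0.45549029 0.35062298] ((454.7142028808594, 350.584228515625), (93.31548309326172, 49.24625015258789), 15.221222877502441)
 board: [290 222  34   9 210] ((379.33941650390625, -2.2635116577148438), (91.2845687866211, 38.412086486816406), 61.71735763549805) R table 1.2843137254901962
top table z near cell 0.0005454808500243158
 cell depth: n 606 c [0.45225153 0.34116424 0.02792078] zmax 0.03334607793413904 yaw 17.031493971056467 extent 0.06884341037504549 mid 0.5341708022144617
 colour: [122 261  21  36 540] [0.45291375 0.34654261] ((453.41497802734375, 346.71551513671875), (72.50340270996094, 30.59199333190918), 17.514707565307617)
 board: [302 230  45  43 654] ((523.6900634765625, -31.954002380371094), (83.63847351074219, 86.76853942871094), 14.197161674499512) R table 1.3446153846153848
 board z 0.01543288633105766[ WARN:0@12.717] global loadsave.cpp:1063 imwrite_ Unsupported depth image for selected encoder is fallbacked to CV_8U.
```

View pics/m2.png

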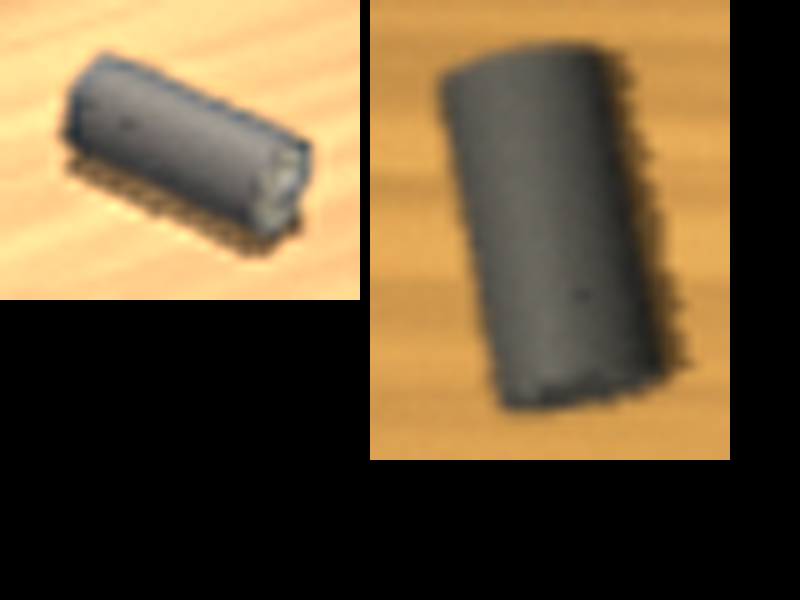

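The scene crop clearly shows the light ring and steel button at the cell's far (+x) end. The flat end is near the robot, so no turning over is needed.

Run:
```python
from h import *
for n in("top","scene"):
    z=np.load(f"pics/a_{n}.npz"); im,d=z["im"],z["d"]; C=cloud(n,d); R=im[...,0]/(im[...,1]+1)
    for nm,m in (("depth",(C[...,2]>.008)&(C[...,2]<.075)),("col",(R>1.5))):
        m=m&(abs(C[...,0]-.56)<.2)&(abs(C[...,1]+.02)<.22)&(C[...,2]>.006)
        k,l,st,ce=cv2.connectedComponentsWithStats(m.astype(np.uint8)); j=1+np.argmax(st[1:,4]); mm=(l==j)
        Y=C[mm] if nm=="depth" else cast(n,np.argwhere(mm)[:,::-1],.015)
        print(n,nm,st[j],cv2.minAreaRect(Y[:,:2].astype(np.float32)*1000))
    # empty holder
    u,v=(350,234) if n=="top" else (311,267)
    sub=C[v-32:v+32,u-32:u+32].reshape(-1,3)
    for lo,hi in((.026,.045),(.033,.045)):
        S=sub[(sub[:,2]>lo)&(sub[:,2]<hi)]
        print(n,"holder",lo,len(S),cv2.minAreaRect(S[:,:2].astype(np.float32)*1000))
    u,v=(133,279) if n=="top" else (426,207)
    sub=C[v-25:v+25,u-25:u+25].reshape(-1,3)
    S=sub[sub[:,2]>.029]; w,V=np.linalg.eigh(np.cov(S[:,:2].T)); a=V[:,1]*np.sign(V[0,1])
    S2=sub[sub[:,2]>.012]; t=S2[:,:2]@a; 
    print(n,"cell yaw",np.degrees(np.arctan2(a[1],a[0])),"top line mean",S.mean(0),"t range",np.percentile(t,[0.5,99.5]), "lat",np.mean(S[:,:2]@[-a[1],a[0]]),
      "centre",a*np.percentile(t,[.5,99.5]).mean()+np.array([-a[1],a[0]])*np.mean(S[:,:2]@[-a[1],a[0]]))
```

```text
top depth [  245   173   151   123 12602] ((560.437255859375, -25.6612548828125), (202.4534454345703, 270.3487854003906), 15.663969993591309)
top col [ 245  174  150  122 9069] ((559.3424682617188, -25.30950927734375), (201.22703552246094, 268.81768798828125), 15.726168632507324)
top holder 0.026 233 ((555.0073852539062, -89.27361297607422), (83.69110870361328, 41.95824432373047), 15.782393455505371)
top holder 0.033 178 ((555.0147094726562, -89.30029296875), (83.69642639160156, 41.88698959350586), 15.797271728515625)
top cell yaw 17.62722291821248 top line mean [0.45242437 0.34472747 0.03145299] t range [0.50199315 0.57016527] lat 0.19153705744104657 centre [0.45290685 0.34488078]
scene depth [ 266  228  133   85 5658] ((561.0625610351562, -21.999832153320312), (205.96310424804688, 273.8594665527344), 15.310227394104004)
scene col [ 268  229  130   84 3206] ((565.5408325195312, -25.607330322265625), (201.96615600585938, 275.8184509277344), 15.734112739562988)
scene holder 0.026 496 ((561.8826904296875, -68.66189575195312), (120.3345947265625, 226.885009765625), 58.52134704589844)
scene holder 0.033 270 ((553.4337158203125, -66.09852600097656), (115.49273681640625, 215.1290283203125), 54.35302734375)
scene cell yaw 17.44105035530531 top line mean [0.45610437 0.34622239 0.03074736] t range [0.50577444 0.57460789] lat 0.1935995003083482 centre [0.45732983 0.34660739]
```

Measurements agree: the board is 202x270 mm at yaw 15.7°. The holder rectangle is 83.7x41.9 mm, and its centre matches the one predicted from the board to within 0.3 mm. The cell top is about 32 mm high and its body 68 mm long. Now checking reach, then grasping.

```bash
cat >> h.py <<'E'
from scipy.spatial.transform import Rotation as Ro
PSI=np.radians(15.75); HO=np.array([.5552,-.0892,.015])
S=-.002; H=.005   # grip point on cell: S along axis from its origin, H above axis
def quat(yaw,th=0,sg=1):
    a=np.array([np.cos(yaw),np.sin(yaw),0]); l=np.array([-a[1],a[0],0])
    x=np.sin(th)*a-np.cos(th)*np.array([0,0,1]); z=sg*l
    return Ro.from_matrix(np.c_[x,np.cross(z,x),z]).as_quat()
def tcp_for(xb,zb,th,lat=0.,ho=None,psi=None):
    """TCP for cell with bottom corner of flat end at (xb,zb) in holder frame, slant th"""
    ho=HO if ho is None else ho; psi=PSI if psi is None else psi
    p=.03525+S; q=.016+H
    X=np.array([xb+p*np.cos(th)-q*np.sin(th),lat,zb+p*np.sin(th)+q*np.cos(th)])
    return ho+Ro.from_euler('z',psi).apply(X)
E
python3 - <<'E'
from h import *
cy=np.radians(17.55); a=np.array([np.cos(cy),np.sin(cy),0]); C=np.array([.4555,.346,0])+S*a
for sg in(1,-1):
    for p,q in((C+[0,0,.12],quat(cy,0,sg)),(C+[0,0,.021],quat(cy,0,sg)),(tcp_for(-.013,.05,np.radians(26)),quat(PSI,np.radians(26),sg)),(tcp_for(-.0345,.003,0),quat(PSI,0,sg))):
        r=env.ik(p,q); print(sg,p.round(3),None if r is None else np.round(r,2))
E
```

```text
1 [0.454 0.345 0.12 ] [ 0.45  0.64  1.68 -0.    0.82 -1.42]
1 [0.454 0.345 0.021] [ 0.45  0.8   1.71 -0.    0.63 -1.42]
1 [ 0.563 -0.087  0.098] None
1 [ 0.554 -0.09   0.039] [-0.36  0.76  1.74 -0.    0.64 -2.21]
-1 [0.454 0.345 0.12 ] [ 0.45  0.64  1.68 -0.    0.82  1.72]
-1 [0.454 0.345 0.021] [ 0.45  0.8   1.71 -0.    0.63  1.72]
-1 [ 0.563 -0.087  0.098] [-0.51  0.64  1.98  1.05  0.36 -0.18]
-1 [ 0.554 -0.09   0.039] [-0.36  0.76  1.74 -0.    0.64  0.94]
```

Run:
```python
from h import *
cy=np.radians(17.55); a=np.array([np.cos(cy),np.sin(cy),0]); C=np.array([.4555,.346,0])+S*a
env.movep(C+[0,0,.10],quat(cy,0,-1)); print(env.state()["t"])
print("hit",env.move_linear(C+[0,0,.021],feed=.12,f_stop=6))
env.close_gripper(); s=env.state(); print(s["t"],s["gripper_width"],s["tcp_pos"],s["ft_force"])
env.move_linear(C+[0,0,.16],feed=.15); s=env.state(); print(s["t"],s["gripper_width"],s["ft_force"])
im,d=env.get_image("scene"); 
c=proj("scene",s["tcp_pos"])[0].astype(int); print(c)
o=cv2.resize(im[max(c[1]-60,0):c[1]+40,c[0]-60:c[0]+60],None,fx=5,fy=5,interpolation=cv2.INTER_CUBIC)
cv2.imwrite("pics/g1.png",o[...,::-1]); print(env.state()["t"])
```

```text
3.975
hit False
5.3333 0.030142924685189598 [0.45394562 0.34559273 0.02175139] [-0.02652129  0.17896371  5.84851022]
6.4083 0.029935453659252816 [ 0.20633655  0.16663615 -1.48297457]
[430 162]
6.4583
```

View pics/g1.png

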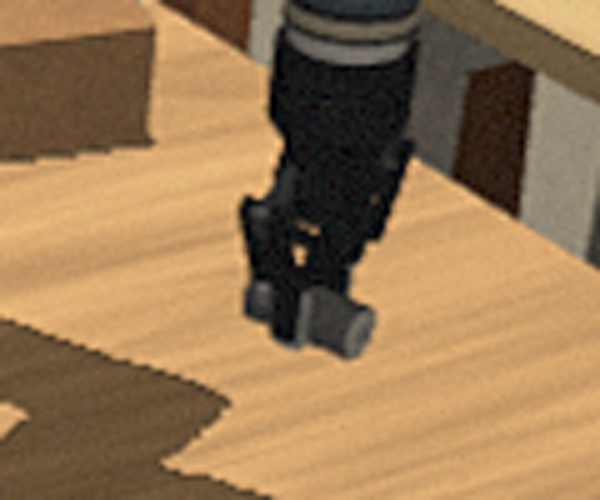

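Gripped and lifted; force shows −1.48 N, which matches the cell's weight, and the button end still points away from the robot. Next: slanted hover over the holder, then a check in both cameras.

```bash
sed -i 's/H=.005 /H=.0055 /' h.py
python3 - <<'E'
from h import *
th=np.radians(25)
env.movep(tcp_for(-.013,.045,th),quat(PSI,th,-1)); s=env.state(); print(s["t"],s["tcp_pos"],tcp_for(-.013,.045,th),s["gripper_width"],s["ft_force"])
M=np.zeros((600,800,3),np.uint8)
for n,k in(("scene",0),("top",1)):
    im,d=avg(n,4); np.savez(f"pics/b_{n}.npz",im=im,d=d)
    c=proj(n,HO+[0,0,.03])[0].astype(int); print(n,c)
    o=cv2.resize(np.clip(im[c[1]-50:c[1]+50,c[0]-33:c[0]+33]*1.4,0,255).astype(np.uint8),None,fx=6,fy=6,interpolation=cv2.INTER_CUBIC)
    M[:600,400*k:400*k+396]=o
cv2.imwrite("pics/b.png",M[...,::-1]); print(env.state()["t"])
E
```

```text
8.1083 [ 0.56302995 -0.08629995  0.09344528] [ 0.56294626 -0.08701533  0.09353767] 0.029888781106309548 [-3.62243952e-01  4.88573486e-04 -9.40570221e-01]
scene [308 261]
top [351 231]
8.5083
```

View pics/b.png

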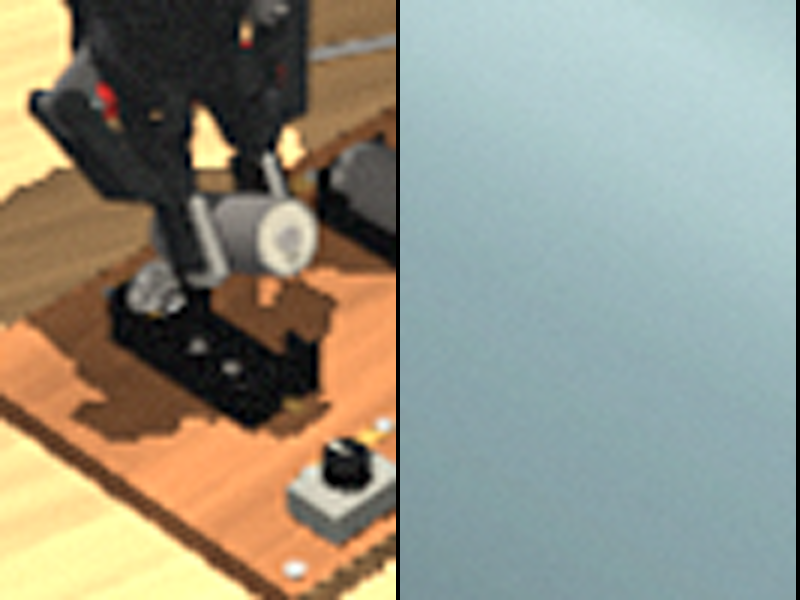

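Run:
```python
from h import *
th=np.radians(25); Rz=Ro.from_euler('z',PSI)
A=np.load("pics/a_scene.npz"); C=cloud("scene",A["d"]); L=Rz.inv().apply((C.reshape(-1,3)-HO)).reshape(C.shape)
m=(abs(L[...,0])<.055)&(abs(L[...,1])<.033)&(L[...,2]>.012)&(L[...,2]<.032)
k,l,st,ce=cv2.connectedComponentsWithStats(m.astype(np.uint8)); print(st[1:,4])
print("scene holder rect (holder frame, mm)",cv2.minAreaRect((L[m][:,:2]*1000).astype(np.float32)), "zmax",np.percentile(L[m][:,2],98))
for z0,z1 in((.0225,.032),):
    w=L[m]; w=w[(w[:,2]>z0)&(w[:,2]<z1)]; b=w[w[:,0]>20]if 0 else w[w[:,0]>.02]; print("contact wall top pts",len(b),np.percentile(b,[2,50,98],0)); b=w[w[:,0]<-.02]; print("spring wall pts",len(b),np.percentile(b,[2,50,98],0) if len(b) else "")
T=np.load("pics/a_top.npz"); Ct=cloud("top",T["d"]); Lt=Rz.inv().apply(Ct.reshape(-1,3)-HO); w=Lt[(abs(Lt[:,0])<.05)&(abs(Lt[:,1])<.03)&(Lt[:,2]>.0225)&(Lt[:,2]<.032)]
for s in(1,-1): b=w[w[:,0]*s>.02]; print("top wall",s,len(b),np.percentile(b,[2,50,98],0))
# button face
B=np.load("pics/b_scene.npz"); im=B["im"]; sub=np.zeros((480,640),np.uint8); 
sat=(im.max(-1)-im.min(-1))/im.max(-1); ok=(im.max(-1)>105)&(sat<.3); sub[238:262,312:332]=ok[238:262,312:332]
k,l,st,ce=cv2.connectedComponentsWithStats(sub); j=1+np.argmax(st[1:,4]); mm=l==j
(u,v),ax,an=cv2.fitEllipse(cv2.findContours(mm.astype(np.uint8),0,1)[0][0]); print("ellipse",(u,v),ax,an,st[j])
X=cloud("scene",B["d"])[mm]; Xc=np.median(X,0); print("button depth pt, holder frame",Rz.inv().apply(Xc-HO)*1000)
# expected from arm
q=Ro.from_quat(quat(PSI,th,-1)); s=env.state(); R=Ro.from_quat(s["tool_rot"]).as_matrix()
ax_=np.cross(R[:,2],R[:,0]); ax_*=np.sign(ax_[0]); print("axis",ax_,"yaw",np.degrees(np.arctan2(ax_[1],ax_[0])),"slant",np.degrees(np.arcsin(ax_[2])))
btn=s["tcp_pos"]+R[:,0]*H+ax_*(.03525-S); print("tcp now",s["tcp_pos"],"FK ring face, holder frame",Rz.inv().apply(btn-ax_*.0025-HO)*1000,"px",proj("scene",btn-ax_*.0025))
```

```text
[111  85]
scene holder rect (holder frame, mm) ((2.0596275329589844, 2.2997684478759766), (43.445404052734375, 86.0785140991211), 89.69715118408203) zmax 0.02775624759333142
contact wall top pts 17 [[ 0.04113051 -0.01682905  0.0225855 ]
 [ 0.04276265  0.00228511  0.02385498]
 [ 0.04438672  0.01995211  0.02483183]]
spring wall pts 29 [[-0.04094122 -0.01675073  0.02270648]
 [-0.03650458  0.00180866  0.02475306]
 [-0.02660709  0.02270329  0.02935339]]
top wall 1 34 [[ 0.03845207 -0.01939351  0.02285668]
 [ 0.04004653  0.00038972  0.0248422 ]
 [ 0.04153292  0.01887264  0.02639385]]
top wall -1 64 [[-0.04200999 -0.01895917  0.02275122]
 [-0.03965771  0.000908    0.026319  ]
 [-0.02896308  0.01916744  0.03129469]]
ellipse (321.9932861328125, 248.4956817626953) (8.868160247802734, 17.001922607421875) 169.4955291748047 [318 238  10  19 106]
button depth pt, holder frame [42.63460154  4.94311627 86.92703547]
axis [0.87202723 0.24674924 0.42270951] yaw 15.799416204481519 slant 25.00576857503041
tcp now [ 0.5630526  -0.08658683  0.09361151] FK ring face, holder frame [42.08470666  0.41208081 88.31620279] px [[320.91185506 250.07880873]]<stdin>:13: RuntimeWarning: invalid value encountered in divide
```

The scene camera sees the button face about 1.7 px right of where FK puts it. It sees the holder shifted by the same amount, so the cell and holder agree with each other. The arm shows a small lag of about 0.4 mm. Now descending with a force guard.

```bash
cat >> h.py <<'E'
def rep(tag,th,f0=None):
    s=env.state(); R=Ro.from_quat(s["tool_rot"]).as_matrix(); Z=Ro.from_euler('z',-PSI)
    ax=np.cross(R[:,2],R[:,0]); ax*=np.sign(ax[0]); up=-R[:,0]
    corner=s["tcp_pos"]-up*(.016+H)-ax*(.03525+S)
    f=Z.apply(s["ft_force"]-(0 if f0 is None else f0))
    print(tag,"t%.2f"%s["t"],"corner",(Z.apply(corner-HO)*1000).round(2),"slant %.1f"%np.degrees(np.arcsin(ax[2])),"F",f.round(2),"w %.4f"%s["gripper_width"])
    return Z.apply(corner-HO),f,s
E
python3 - <<'E'
from h import *
th=np.radians(25); q=quat(PSI,th,-1)
env.hold(.2); c,f,s=rep("hover",th); np.save("pics/f0.npy",s["ft_force"]); f0=s["ft_force"]
lat=-c[1]; print("lat cmd",lat)
for z in(.030,.020,.0045):
    hit=env.move_linear(tcp_for(-.0125,z,th,lat),feed=.05,f_stop=3); rep(f"z{z} hit {hit}",th,f0)
    if hit: break
E
```

```text
hover t8.71 corner [-12.96   0.05  45.02] slant 25.0 F [-0.74  0.29 -1.22] w 0.0302
lat cmd -4.555934494104915e-05
z0.03 hit False t9.16 corner [-12.57  -0.    29.85] slant 25.0 F [-0.18  0.36  0.21] w 0.0301
z0.02 hit False t9.51 corner [-12.5   -0.05  20.11] slant 25.0 F [ 0.33  0.63 -0.21] w 0.0300
z0.0045 hit False t9.97 corner [-12.41  -0.07   4.7 ] slant 25.0 F [0.65 0.06 0.09] w 0.0302
```

It entered between the cheeks without contact. Now pressing the spring back, watching force against travel.

Run:
```python
from h import *
th=np.radians(25); q=quat(PSI,th,-1); f0=np.load("pics/f0.npy")
for xb in(-.016,-.019,-.022,-.024):
    env.move_linear(tcp_for(xb,.0045,th),feed=.04); env.hold(.1); c,f,s=rep(f"xb{xb}",th,f0)
    if f[0]>9.3: break
```

```text
xb-0.016 t10.32 corner [-15.59  -0.26   4.91] slant 25.1 F [ 1.77 -1.17 -0.24] w 0.0302
xb-0.019 t10.67 corner [-18.35  -0.28   4.8 ] slant 25.1 F [4.03 0.58 1.63] w 0.0301
xb-0.022 t11.02 corner [-21.03  -0.28   4.83] slant 25.1 F [ 6.32 -0.34  0.99] w 0.0302
xb-0.024 t11.37 corner [-22.59  -0.3    4.91] slant 25.1 F [ 7.09 -0.09  0.83] w 0.0300
```

```bash
cat > rot.py <<'E'
from h import *
import sys
f0=np.load("pics/f0.npy"); Z=Ro.from_euler('z',-PSI)
def favg(k=5):
    L=[]
    for _ in range(k): env.hold(.02); L.append(env.state()["ft_force"])
    return Z.apply(np.mean(L,0)-f0)
def model(td,zb): return -.0345+(.025-zb)*np.tan(np.radians(td))
def step(td,zb,corr,lat=0.,feed=.03):
    th=np.radians(td); env.move_linear(tcp_for(model(td,zb)+corr,zb,th,lat),feed=feed,ori=quat(PSI,th,-1)); return favg()
E
python3 - <<'E'
from rot import *
corr=-.001; lat=.0003
for td,zb in((25,.0045),(25,.0045),(22,.0045),(19,.0045),(16,.0045),(13,.0045),(10,.0042)):
    f=step(td,zb,corr,lat); print("F",f.round(2),"corr %.2f"%(corr*1e3),end=" "); c,_,s=rep(f"th{td}",0,f0)
    if abs(f[2])>5 or f[0]<4 or f[0]>12: print("stop");break
    corr+=np.clip(-(8.9-f[0])/900*.8,-.0012,.0012)
np.save("pics/corr.npy",corr)
E
```

```text
F [8.88 0.17 0.02] corr -1.00 th25 t11.70 corner [-24.01  -0.28   5.05] slant 25.2 F [ 9.05 -0.28 -0.17] w 0.0301
F [ 8.33 -0.48 -0.15] corr -1.02 th25 t12.03 corner [-24.02  -0.29   5.04] slant 25.2 F [ 7.66 -0.33  0.86] w 0.0299
F [ 9.65  0.55 -0.29] corr -1.53 th22 t12.49 corner [-25.56  -0.4    5.08] slant 22.2 F [10.42 -0.69 -0.27] w 0.0301
F [9.35 1.36 0.16] corr -0.86 th19 t12.95 corner [-26.29  -0.44   4.98] slant 19.2 F [ 9.04  1.61 -0.13] w 0.0301
F [ 9.84  1.78 -0.95] corr -0.46 th16 t13.38 corner [-27.11  -0.48   4.85] slant 16.2 F [ 9.85  1.28 -1.02] w 0.0301
F [ 9.05  1.94 -0.86] corr 0.38 th13 t13.78 corner [-27.33  -0.5    4.73] slant 13.2 F [ 9.25  1.47 -0.36] w 0.0299
F [ 8.47  1.65 -1.04] corr 0.51 th10 t14.14 corner [-28.12  -0.49   4.37] slant 10.2 F [ 8.54  0.58 -1.15] w 0.0305
```

Run:
```python
from h import *
im,d=avg("scene",4); np.savez("pics/c_scene.npz",im=im,d=d)
c=proj("scene",HO+[0,0,.03])[0].astype(int)
x0,y0=c[0]-36,c[1]-30
o=cv2.resize(np.clip(im[y0:y0+58,x0:x0+72]*1.8,0,255).astype(np.uint8),None,fx=10,fy=10,interpolation=cv2.INTER_CUBIC)
cv2.imwrite("pics/c.png",o[...,::-1]); print(x0,y0)
Rz=Ro.from_euler('z',PSI)
for nm,X in(("wall top ends",[[.0385,-.021,.025],[.0385,.021,.025]]),("button pred",[[.039,0,.031]])): print(nm,((proj("scene",HO+Rz.apply(np.array(X)))-[x0,y0])*10).round())
```

```text
272 231
wall top ends [[413. 434.]
 [537. 357.]]
button pred [[477. 376.]]
```

View pics/c.png

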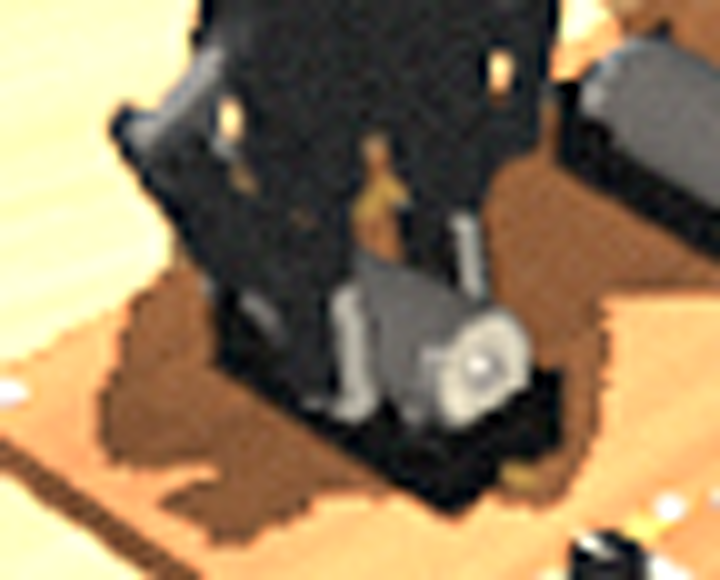

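The picture shows the ring and button at crop (483,365), behind and inside the contact wall. Force and picture both put the cell about 3 mm nearer the spring wall than my model does, so there is clearance at the plate. Continuing down on force.

Run:
```python
from rot import *
import rot
rot.model=lambda td,zb: -.0325+(.019-zb)*np.tan(np.radians(td))
corr=0.; lat=.0009
for td,zb in((10,.0042),(7,.0042),(4.5,.0042),(2,.0042),(0,.0042)):
    f=step(td,zb,corr,lat); print("F",f.round(2),"corr %.2f"%(corr*1e3),end=" "); c,_,s=rep(f"th{td}",0,f0)
    if abs(f[2])>6 or f[0]<4 or f[0]>12: print("stop");break
    corr+=np.clip(-(8.6-f[0])/900*.7,-.001,.001)
    lat+=np.clip(f[1]*.00015,-.0003,.0003)
np.save("pics/corr.npy",[corr,lat])
```

```text
F [ 8.18  0.74 -1.37] corr 0.00 th10 t14.68 corner [-27.7   -0.43   4.41] slant 10.3 F [ 7.66  0.89 -1.47] w 0.0301
F [ 7.25  0.   -0.1 ] corr -0.32 th7 t15.01 corner [-28.29  -0.56   4.53] slant 7.3 F [ 7.49 -0.26  0.38] w 0.0301
F [7.31 0.19 0.12] corr -1.32 th4.5 t15.34 corner [-29.7   -0.47   4.46] slant 4.9 F [ 8.53  1.45 -0.37] w 0.0299
F [ 7.99 -0.11 -0.31] corr -2.32 th2 t15.68 corner [-31.06  -0.47   4.36] slant 2.4 F [ 7.58  0.85 -0.49] w 0.0300
F [ 7.52  0.51 -0.35] corr -2.79 th0 t16.01 corner [-32.03  -0.43   4.25] slant 0.4 F [ 7.3   1.06 -0.48] w 0.0302
```

Run:
```python
from rot import *
corr,lat=np.load("pics/corr.npy"); x=-.0325+corr-.0002; q=quat(PSI,np.radians(-.3),-1)
env.move_linear(tcp_for(x,.0042,0,lat),feed=.02,ori=q); print(favg().round(2)); rep("pre",0,f0)
hit=env.move_linear(tcp_for(x,.000,0,lat),feed=.012,ori=q,f_stop=5); print(hit,favg().round(2)); rep("down",0,f0)
im,d=avg("scene",4); np.savez("pics/d_scene.npz",im=im,d=d)
o=cv2.resize(np.clip(im[231:289,272:344]*1.8,0,255).astype(np.uint8),None,fx=10,fy=10,interpolation=cv2.INTER_CUBIC)
cv2.imwrite("pics/d.png",o[...,::-1])
```

```text
[ 9.54  1.12 -1.67]
pre t16.34 corner [-32.4   -0.45   4.48] slant 0.2 F [ 9.62  1.01 -2.43] w 0.0301
True [5.01 1.68 2.87]
down t16.65 corner [-30.91  -0.39   3.82] slant 0.4 F [4.78 1.21 2.86] w 0.0301
```

View pics/d.png

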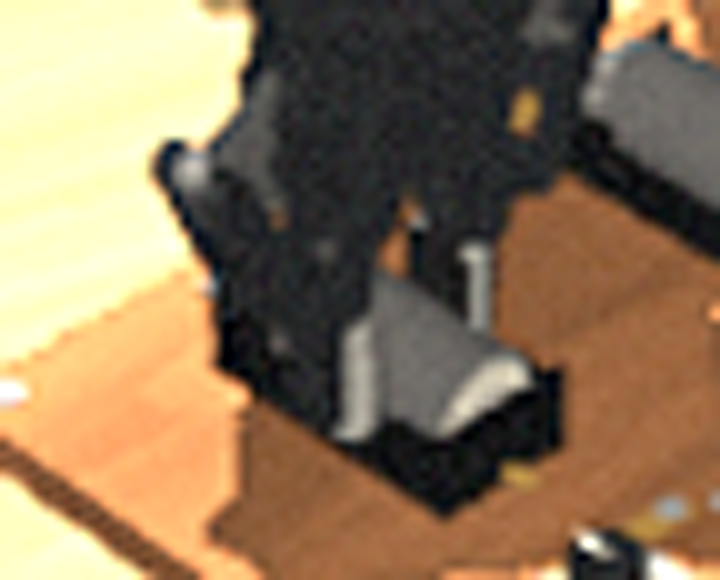

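The cell is level with its ring tucked inside the contact wall (crop 490,390). Easing back off the plate and pressing down a little further before releasing, and checking its top height by depth (expected 50 mm).

Run:
```python
from rot import *
q=quat(PSI,np.radians(-.3),-1); lat=.0011
def top():
    C=cloud("scene",avg("scene",3)[1]); L=Ro.from_euler('z',-PSI).apply(C.reshape(-1,3)-HO-Ro.from_euler('z',PSI).apply([.002,.002,0]))
    for nm,y in(("cell",0),("loaded",.12)):
        m=(abs(L[:,1]-y)<.006)&(L[:,0]>.017)&(L[:,0]<.031)&(L[:,2]>.02)&(L[:,2]<.06); print(nm,m.sum(),"top z (holder) %.1f"%(1e3*np.percentile(L[m,2],80)))
env.move_linear(tcp_for(-.0345,.0035,0,lat),feed=.02,ori=q); print(favg().round(2)); rep("back",0,f0)
hit=env.move_linear(tcp_for(-.0345,-.003,0,lat),feed=.015,ori=q,f_stop=8); print(hit,favg().round(2)); rep("down",0,f0)
top()
```

```text
[7.75 0.63 1.78]
back t17.23 corner [-31.61  -0.42   4.06] slant 0.1 F [7.23 0.26 1.37] w 0.0302
True [3.19 1.31 3.61]
down t17.57 corner [-30.47  -0.35   3.18] slant 0.2 F [3.59 2.03 3.42] w 0.0305
cell 18 top z (holder) 33.9
loaded 18 top z (holder) 34.2
```

The cell's top reads 33.9 mm, against 34.2 mm for the loaded cell, so it is on the floor. Releasing and retreating.

Run:
```python
from rot import *
env.open(); env.hold(.2); s=env.state(); print(s["t"],s["gripper_width"],s["ft_force"])
p=s["tcp_pos"].copy(); p[2]+=.16; print("hit",env.move_linear(p,feed=.1)); 
env.movej([-1.381,0.527,1.433,0,1.181,-.178]); env.hold(.2)
M=np.zeros((500,800,3),np.uint8); Rz=Ro.from_euler('z',-PSI)
for n,k in(("scene",0),("top",1)):
    im,d=avg(n,5); c=proj(n,HO+[.0,.05,.03])[0].astype(int)
    o=cv2.resize(np.clip(im[c[1]-40:c[1]+40,c[0]-33:c[0]+33]*1.4,0,255).astype(np.uint8),None,fx=6,fy=6,interpolation=cv2.INTER_CUBIC); M[:480,400*k:400*k+396]=o
    L=Rz.apply(cloud(n,d).reshape(-1,3)-HO)
    for nm,y in(("cell",0),("loaded",.12)):
        m=(abs(L[:,1]-y)<.012)&(abs(L[:,0]-.003)<.05)&(L[:,2]>.0295)&(L[:,2]<.05); X=L[m]; 
        t=np.polyfit(X[:,0],X[:,1],1)[0]
        hh=[np.percentile(X[(abs(X[:,0]-x)<.008),2],90)*1e3 for x in(-.02,.003,.025)]
        print(n,nm,m.sum(),"x",np.percentile(X[:,0],[1,99])*1e3,"y %.1f"%(X[:,1].mean()*1e3-y*1e3),"yaw %.1f"%np.degrees(t),"heights",np.round(hh,1))
cv2.imwrite("pics/e.png",M[...,::-1]); print(env.state()["t"])
```

```text
18.5 0.08542645405907258 [ 0.13800544  0.61282901 -0.46767984]
hit False
scene cell 162 x [-34.70367237  38.53292477] y -1.2 yaw -0.2 heights [34.2 34.6 34.5]
scene loaded 141 x [-29.720894    39.41094269] y -0.4 yaw -0.5 heights [34.2 34.3 34.5]
top cell 403 x [-32.26325069  35.03960429] y 0.1 yaw -0.1 heights [35.6 35.8 35.9]
top loaded 417 x [-32.08046501  35.17452599] y 0.0 yaw -0.1 heights [35.7 35.7 36.1]
23.0917
```

View pics/e.png

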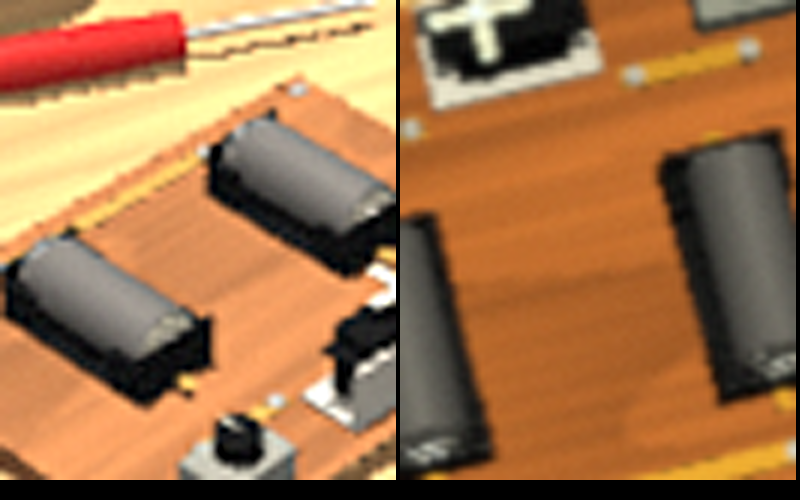

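The loaded and newly seated cells look alike in both views. Their x ranges (top view −32.3…35.0 against −32.1…35.2 mm) and heights also match. Handing in.

```bash
python3 -c "
from bench import env
env.close_job(); print(env.state()['t'])"
```

```text
the job is handed in; nothing more can be done
the job is handed in; nothing more can be done
```

The loose cell is in the empty holder on the right, let go and lying level on the floor, and I have handed the job in. The last clock reading before that was 23.1 s of the 40 s.

- **What I did:** I gripped the cell on the bench with its button end pointing away from the robot. I brought it in at a 25° slant without touching the cheeks and pressed the spring back. Force read about 8–9 N, roughly 9 mm of spring travel. I then lowered the button end in steps inside the contact plate while holding that force, pressed it down, released it and moved the arm away.
- **Last checks, top camera:** The new cell matches the already loaded one:

| | New cell | Loaded cell |
|---|---|---|
| Body along the holder (expected −32 to 36 mm) | −32.3 to 35.0 mm | −32.1 to 35.2 mm |
| Height along its length | 35.6–35.9 mm | 35.7–36.1 mm |
| Off the holder's centre line | 0.1 mm | 0.0 mm |
| Yaw relative to the holder | −0.1° | −0.1° |

- **Other items:** I never touched the loaded cell, servos, tray or screwdriver. I did not re-measure their positions at the end.
- **What disagreed:**
  - The scene camera reads 2–4 mm off the top camera, so I used only the top camera for absolute positions.
  - During the slanted press, the cell's position along the holder differed by about 1–3 mm between the force reading and my geometric model, so I steered by force.
  - In the final scene view, the new cell's spring end reads 5 mm further back than the loaded cell's. I put that down to spring-wall points caught in the measurement, because the top view shows no difference.

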